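Turn a stamp in the vice and hold the inspection lens upright before it

TASK

The stamp in the inspection stand's slide-jaw vice has its red printing face hidden against the sliding jaw: open the jaw by its knob, keep the block upright and turn it a quarter turn so that the red face looks squarely at the lens, and slide the jaw shut on it again with the block standing flat on the vice bed. Then swing the hinged lens up gently by its black grip bar until it stands upright at its balance point, without letting it tip over toward the stamp or drop, and finish while still holding it there with the fingers. Leave the other things on the desk where they are.

Things in the scene. Friction and masses are not known exactly. Their poses are not given: they have to be found in the camera images.
- stand: grey base plate of the inspection stand, fixed to the desk, 15 mm high, reaching x -120..70, y -110..190 mm from its origin, which lies on the desk below the middle of the lens hinge; z up. Slide-jaw vice on its +y half; lens hinge along x, the lens lying over the -y end. Fixed steel jaw on the +x side of the vice, its cork face at x = 25 mm; sliding jaw on the -x side
- vice_seat (a point): point on the vice bed's top, 30 mm above the desk, at stand x 2, y 130 mm, axes as the stand's: where the middle of the stamp's foot belongs once turned and clamped against the fixed jaw. The jaws are 50 mm wide in y, centred here; their tops are 65 mm above the desk; they close along the stand's x
- jaw (a joint): gap between the jaw faces in m: 0 shut, 0.068 fully open; grows as the sliding jaw moves along the stand's -x. Starts closed on the stamp's 36 mm depth. It slides stiffly (about 3.5 N) and stays where it is left, so it holds the stamp once pushed up against it
- jaw_knob (a point): top centre of the sliding jaw's upright black knob: 18 mm diameter, 26 mm tall, top 72 mm above the desk, axis 36 mm behind the jaw's face. It stands on the jaw's carriage, whose top is 42 mm above the desk. Pinch it from above to slide the jaw
- stamp: the stamp: beech block 46 (x) x 36 (y) x 80 (z) mm, 0.08 to 0.14 kg; its -y side is the red rubber printing face with white relief. Origin: centre of its foot. Starts upright on the vice bed, red face against the sliding jaw (toward the stand's -x). Must end with its x and y along the stand's x and y: red face to the lens, 46 mm between the jaws. Its top 45 mm stand above the jaws
- stamp_face (a point): middle of the stamp's red face, 40 mm above its foot
- lens (a joint): swing of the lens frame in rad: 0 lying flat toward the stand's -y on its rests, pi/2 (1.571) upright, more than that leaning toward the vice. It swings freely with almost no friction; its balance point is upright, and let go anywhere else it falls
- lens_hinge (a point): middle of the lens hinge axis (along the stand's x), 40 mm above the desk, above the stand's origin
- lens_bar (a point): middle of the lens frame's black grip bar, round, 10 mm thick, 100 mm long, parallel to the hinge and 142 mm from it. Flat, it lies at stand y -142 mm, 40 mm above the desk, beyond the end of the base plate. Being round it can turn between the fingers as the frame swings. The window between it and the lens rim is 43 mm wide
- lens_frame: the swinging lens: two steel side arms 104 mm apart carrying a steel-rimmed round glass (84 mm outside, 12 mm thick, its middle 52 mm from the hinge) and the grip bar; 0.17 to 0.3 kg. Origin at the middle of the hinge
- spare_stamp: bystander: wooden block with a blue rubber face, standing, 46 x 36 x 80 mm; leave it alone. Origin at the centre of its underside
- ink_pad: bystander: blue ink pad tin 105 x 75 x 20 mm; leave it alone. Origin at the centre of its underside
- sharpener: bystander: small wooden pencil sharpener 26 x 16 x 13 mm; leave it alone. Origin at the centre of its underside
- orange_pencil: bystander: orange pencil lying along its x, 7 thick and 170 long in mm; leave it alone. Origin at the centre of its underside
- green_pencil: bystander: green pencil lying along its x, 7 thick and 170 long in mm; leave it alone. Origin at the centre of its underside
- magnifier: bystander: hand magnifier with black handle, 180 mm long, lying on the notebook; origin at the ferrule between lens and handle; leave it alone

How it is judged:
On the way, in this order (a step that is already met when the one before it is completed fails the run):
1. The stamp stands turned in the vice, red face to the lens, with the jaw closed on it and the fingers off it (y of stamp_face in the frame of stand between 0.101 and 0.123 m and angle between the x axis of stamp and the x axis of stand, either way round below 0.08 rad and angle between stamp's own z axis and vertical below 0.06 rad and z of stamp in the frame of stand between 0.0275 and 0.0325 m and value of joint jaw between 0.044 and 0.0475 m and contact force between the fingers and stamp below 0.1 N and linear speed of stamp below 0.03 m/s), for 0.2 s.
2. The lens stands upright at its balance point, held by the fingers (value of joint lens between 1.511 and 1.631 rad and velocity of joint lens between -0.15 and 0.15 rad/s and contact force between the fingers and lens_frame above 0.3 N and contact force between lens_frame and stamp below 0.05 N), for 0.3 s.
At the end, for the whole second after the job is handed in: The stamp stands flat in the vice, red face square to the lens (0.08 rad; within 11 mm of its place), jaw closed on its 46 mm width (gap under 47.5 mm), fingers off it; the fingers hold the lens still within 0.06 rad of upright, clear of the stamp (all of step 1 and all of step 2); the arm keeps its last pose, push and grip.
It fails at once if The lens tips over toward the stamp (more than about 19 degrees past upright) (value of joint lens above 1.9 rad).
It fails at once if The lens is flung or dropped (swings faster than 3 rad/s) (velocity of joint lens above 3 rad/s or velocity of joint lens below -3 rad/s).
It fails at once if The stamp is tipped over (more than 0.6 rad) (angle between stamp's own z axis and vertical above 0.6 rad).
It fails at once if A bystander on the desk is knocked or moved (more than 25 mm) (distance of any of spare_stamp, ink_pad, sharpener, orange_pencil, green_pencil, magnifier from where it was at the start of the episode above 0.025 m).
It also fails if it takes over 72 s, if anything falls off the work surface, if the arm or the gripper's body presses on something with over 40 N, if the wrist force passes 120 N, or if a joint passes its speed limit or range.

ROBOT

A 6-joint arm with a two-finger parallel gripper is mounted at the origin on the work surface. World frame = base frame: x ahead of the robot, y to its left, z up, the work surface at z = 0. Lengths are in m, angles in rad, forces in N, time in s.
With the tool pointing down it reaches from about 0.3 to 0.875 m from the base axis. Payload 6.4 kg.
Tool frame: the origin (TCP) lies midway between the tips of the shut fingers; the grasp point (between the pads) lies 19 mm behind it; z points along the fingers, y is the line along which they close (so a half turn about z gives the same grasp; the last joint's range is limited). The gripper opens to 85 mm and grips with 20 to 120 N. Pads are 22 mm wide; open, the fingers measure 114 mm over their backs; the gripper's body (76 mm by 85 mm) begins 54 mm behind the grasp point. The pads swing forward as they close: fully open they stand 13 mm farther back than shut.
Start: joints at [1.037, 0.181, 1.607, -0, 1.354, -0.206], TCP at [0.185, 0.544, 0.231] pointing down, gripper open.
Joint ranges: [-2.99, 2.99], [-0.89, 2.07], [0.3, 2.58], [-1.14, 4.28], [0, 2.63], [-3.12, 3.12]. Speed limits (rad/s): [2.57, 2.57, 3.01, 3.14, 3.14, 3.14].

INTERFACE

Orientations are given as a unit quaternion [w, x, y, z].
In Python, from bench import ctrl gives the robot as it stands.
- The arm moves only by the tool drive_tool, never from a script. Its argument "plan" is a list that holds one entry, the list of rows, each a list of 4 numbers: the shift along the tool's x, y, z scaled (see below), then the turn about the tool's z scaled (see below). In form: [[[x, y, z, roll], ...]]. A call has 1 to 12 rows; each row is the pose to reach, as a shift and turn from the pose commanded when the call began, along the tool's axes at that moment, turning the shorter way round; what a row does not reach only later rows make up. The controller multiplies each number of a shift by 400 mm and each number of a turn by 180 degrees. A row lasts 1/12 s, in which the tool goes at most 41.7 mm and 7.16 degrees, less where a joint would pass 70% of its speed; a pose out of reach is approached as far as the arm can. A call with a number of a shift or a turn outside -1 to 1 is refused whole. A call with a gripper value outside its range is refused whole. "jaw" is the closure, from 0 (fully open) to 1 (shut), set as the call begins (left out, the last holds). The fingers move at their own pace and stop on an object; the grip force is fixed at half the most. Time passes only in rows, so rows that repeat a pose let the fingers close. It gives the time, the measured TCP pose, the force, the opening and the grip force at its end, in the units of the state.
- ctrl.get_obs(): the state, without advancing time (a new reading comes with each control period).
- ctrl.camera(name): name is "scene" or "top" or "wrist"; returns (picture, depth): 400x640x3 uint8, red, green, blue; 400x640 float32, m along the optical axis (not along the pixel's ray), 0 where there is no reading.
- ctrl.camera_info(name): a dict with "camera_matrix" (3x3 intrinsics, pixels), "R" (3x3) and "t" (3): a world point X has camera coordinates R X + t; the wrist camera has in their place "T_tool_cam" (4x4, takes a point from camera to tool coordinates, whose origin is the TCP and whose axes are the flange's). Camera axes: x right, y down, z forward; pixel columns grow to the right and rows downward; lengths in m; the calibration is good to about 2 mm. A picture is of the moment at which its call begins: read the wrist's pose just before it. camera_info takes no time and is no camera call.
- ctrl.hand_in(): hands the job in; it is judged then, once.
The state is a dict: "time_s": time; "q": joint angles; "dq": joint speeds; "joint_efforts": joint torques, N m; "eef_pos": TCP position; "eef_rot": TCP orientation; "wrist_force": force on the tool from outside, world axes, zero at the start; "torque": the same for the moment, N m; "opening": opening from 0.0 (shut) to 1.0 (fully open); "grasp_force": force on a finger pad.
Only numpy, scipy, OpenCV 4.12 (cv2) and the standard library are available. Lean on these libraries where they do the work, as an engineer would, in place of code of your own. Each camera call takes 0.05 s, during which the arm holds its last target. There are 200 camera calls.

## Working session

There is one attempt and no reset: what is moved stays moved. The work goes in short steps, Python scripts to look and compute and a tool call to move; the robot and the scene stay as the last step left them, time stands still between calls to the robot, and variables do not carry over. Pictures are saved under pics/ and viewed, at most 10 in all, crops included, and the job is handed in when it is done.

Besides the shell and the picture viewer there is one more tool, called after ">>>" by a JSON object that holds its "name" and its "arguments", one argument or row to a line. drive_tool: Moves the arm, as the interface text tells. Its arguments: {"type":"object","properties":{"plan":{"type":"array"},"jaw":{"type":"number"}},"required":["plan"]}

```bash
mkdir -p pics; python3 - <<'E'
from bench import ctrl
import cv2,numpy as np
o=ctrl.get_obs(); print({k:np.round(v,3) for k,v in o.items()})
for n in("scene","top"):
    p,d=ctrl.camera(n); cv2.imwrite(f"pics/{n}0.png",p[:,:,::-1]); np.save(f"pics/{n}0.npy",d); i=ctrl.camera_info(n); print(n,{k:np.round(v,3).tolist() for k,v in i.items()})
print(ctrl.camera_info("wrist"))
E
```

```text
{'time_s': np.float64(0.0), 'q': array([ 1.037,  0.182,  1.608, -0.   ,  1.354, -0.206]), 'dq': array([-0.   , -0.001,  0.002,  0.001, -0.   , -0.001]), 'joint_efforts': array([ 3.0000e-03, -4.4486e+01, -3.5134e+01, -0.0000e+00,  9.0000e-03,
        0.0000e+00]), 'eef_pos': array([0.185, 0.544, 0.23 ]), 'eef_rot': array([-0.   ,  0.163,  0.987, -0.001]), 'wrist_force': array([ 0.202, -0.182, -0.694]), 'torque': array([-0.01 ,  0.021, -0.077]), 'grasp_force': np.float64(0.0), 'opening': np.float64(1.003)}
scene {'camera_matrix': [[441.667, 0.0, 323.611], [0.0, 441.667, 205.161], [0.0, 0.0, 1.0]], 'R': [[-0.67, 0.742, 0.01], [0.588, 0.539, -0.603], [-0.453, -0.398, -0.798]], 't': [0.358, -0.27, 1.693]}
top {'camera_matrix': [[507.891, 0.0, 317.63], [0.0, 507.891, 206.97], [0.0, 0.0, 1.0]], 'R': [[0.012, -1.0, 0.006], [-0.982, -0.013, -0.187], [0.187, -0.004, -0.982]], 't': [0.006, 0.562, 1.243]}
{'camera_matrix': array([[284.66519038,   0.        , 317.77248137],
       [  0.        , 284.66519038, 202.45255098],
       [  0.        ,   0.        ,   1.        ]]), 'T_tool_cam': array([[ 3.08579688e-04, -9.51045699e-01, -3.09050132e-01,
         7.78730026e-02],
       [ 9.99999952e-01,  2.87025826e-04,  1.15207831e-04,
         8.74192610e-04],
       [-2.08625425e-05, -3.09050153e-01,  9.51045742e-01,
        -1.42250690e-01],
       [ 0.00000000e+00,  0.00000000e+00,  0.00000000e+00,
         1.00000000e+00]])}
```

View pics/scene0.png

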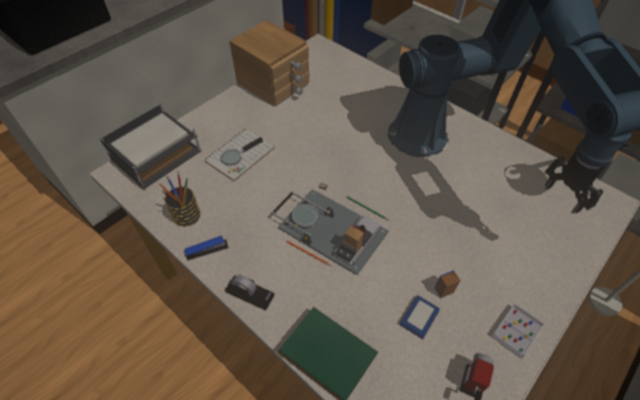

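View pics/top0.png

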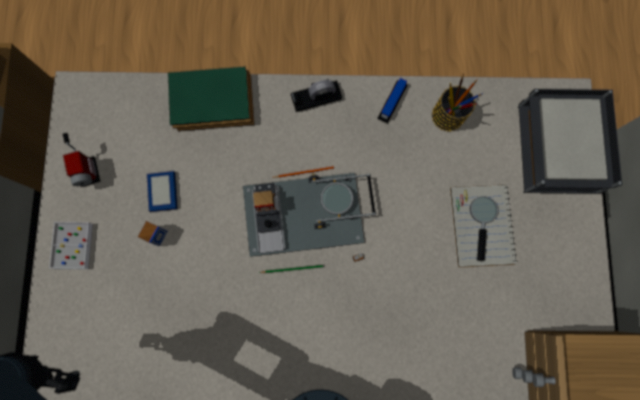

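The scene view shows the stand (~(335,230) px) with the vice at its near end. The top view shows the plate at about (244..365, 178..255), the vice at left with the stamp at (263,197), and the lens bar at (373,195). Stand +x is roughly world +x.

```bash
cat > h.py <<'E'
import numpy as np,cv2
from scipy.spatial.transform import Rotation as Rn
from bench import ctrl
def rot(o): w,x,y,z=o["eef_rot"]; return Rn.from_quat([x,y,z,w]).as_matrix()
def cam(n,o=None):
    i=ctrl.camera_info(n);K=i["camera_matrix"]
    if n=="wrist":
        T=np.eye(4);T[:3,:3]=rot(o);T[:3,3]=o["eef_pos"];T=T@i["T_tool_cam"];return K,T[:3,:3],T[:3,3]
    R=np.array(i["R"]);return K,R.T,-R.T@np.array(i["t"])
def onz(c,uv,z):
    K,R,p=c;uv=np.atleast_2d(np.array(uv,float))
    d=(np.c_[uv,np.ones(len(uv))]@np.linalg.inv(K).T)@R.T
    return p+d*((z-p[2])/d[:,2])[:,None]
def proj(c,X):
    K,R,p=c;q=((np.atleast_2d(X)-p)@R)@K.T;return q[:,:2]/q[:,2:]
E
python3 - <<'E'
from h import *
c=cam("top");im=cv2.imread("pics/top0.png")
print(np.round(onz(c,[(244,184),(365,243),(250,255),(373,195),(263,197)],0.015),3))
cv2.imwrite("pics/top0c.png",cv2.resize(im[155:285,225:395],None,fx=4.5,fy=4.5,interpolation=cv2.INTER_CUBIC))
E
```

```text
[[ 0.628  0.208  0.015]
 [ 0.476 -0.112  0.015]
 [ 0.441  0.185  0.015]
 [ 0.603 -0.133  0.015]
 [ 0.594  0.157  0.015]]
```

View pics/top0c.png

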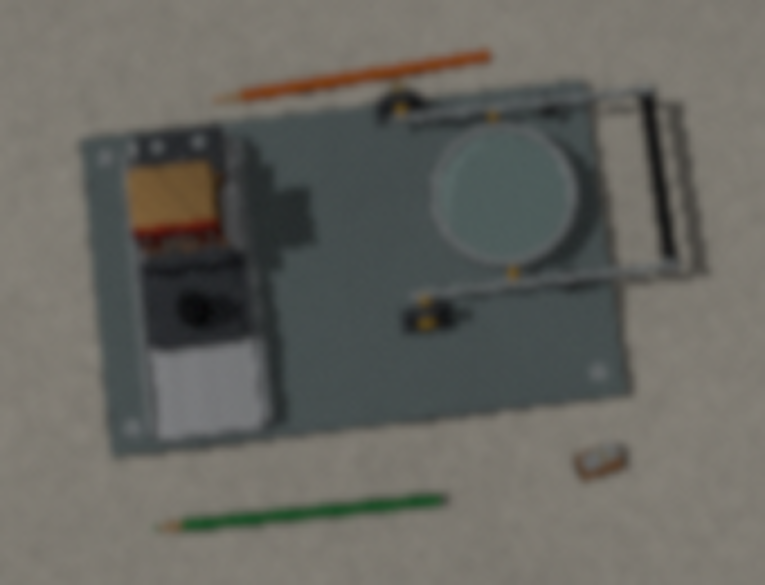

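The enlarged top crop shows plate corners at about (82,140), (115,455), (632,392) and (590,85) crop px. The stamp top is at (172,200), the knob at (198,308) and the bar runs (650,95)–(670,260).

```bash
cat >> h.py <<'E'
def fit(S,W):
    S=np.array(S);W=np.array(W)[:,:2];a=S-S.mean(0);b=W-W.mean(0)
    th=np.arctan2((a[:,0]*b[:,1]-a[:,1]*b[:,0]).sum(),(a*b).sum())
    R=np.array([[np.cos(th),-np.sin(th)],[np.sin(th),np.cos(th)]]);t=W.mean(0)-R@S.mean(0)
    return th,t,np.abs(S@R.T+t-W).max()
E
python3 - <<'E'
from h import *
c=cam("top");cr=np.array([[82,140],[115,455],[632,392],[590,85]])/4.5+[225,155]
S=[[.07,.19],[-.12,.19],[-.12,-.11],[.07,-.11]]
th,t,e=fit(S,onz(c,cr,.015));print(th,t,e)
R=np.array([[np.cos(th),-np.sin(th)],[np.sin(th),np.cos(th)]])
f=lambda p:np.array(p)/4.5+[225,155]
inv=lambda w:(w[0,:2]-t)@R
for n,p,z in[("stamp",(172,197),.11),("knob",(195,307),.072),("bar",(660,178),.04)]:print(n,inv(onz(c,f(p),z)),onz(c,f(p),z))
o=ctrl.get_obs();Rt=rot(o);print(Rt.round(3))
yaw=np.degrees(np.arctan2(Rt[1,0],Rt[0,0]));print("tool x yaw",yaw, "stand yaw",np.degrees(th))
# target view: TCP above stand (-0.0,0.06), z .33
w=R@np.array([-.06,.05])+t
print(w, Rt.T@(np.r_[w,.33]-o["eef_pos"])/.4)
E
```

```text
0.1307570831576857 [0.57962479 0.0116077 ] 0.003327692690216044
stamp [0.0076684  0.13450623] [[0.56969016 0.14596555 0.11      ]]
knob [-0.04759966  0.13096136] [[0.51535609 0.13524483 0.072     ]]
bar [ 0.00100295 -0.14008704] [[ 0.59888439 -0.12715271  0.04      ]]
[[-0.947  0.322 -0.001]
 [ 0.322  0.947 -0.001]
 [ 0.    -0.002 -1.   ]]
tool x yaw 161.21861764513488 stand yaw 7.49182900637653
[0.51361774 0.05335778] [-1.17291959 -0.89695834 -0.24778907]
```

>>> {"name": "drive_tool", "arguments": {
  "plan": [
    [[-0.95,-0.72,-0.22,0.46],[-0.95,-0.72,-0.22,0.46],[-0.95,-0.72,-0.22,0.46],[-0.95,-0.72,-0.22,0.46],[-0.95,-0.72,-0.22,0.46],[-0.95,-0.72,-0.22,0.46],[-0.95,-0.72,-0.22,0.46],[-0.95,-0.72,-0.22,0.46],[-0.95,-0.72,-0.22,0.46],[-0.95,-0.72,-0.22,0.46],[-0.95,-0.72,-0.22,0.46],[-0.95,-0.72,-0.22,0.46]]
  ]
}}

```text
time_s: 1.1
eef_pos: [0.4537, 0.1462, 0.3199]
eef_rot: [0.001, 0.778, 0.629, 0.0]
wrist_force: [-0.3, 0.3, -0.3]
opening: 0.999
grasp_force: 0.0
```

```bash
cat >> h.py <<'E'
import os
P="stand.npy"
if os.path.exists(P): TH,TX,TY=np.load(P)
else: TH,TX,TY=.1308,.5796,.0116
Rs=np.array([[np.cos(TH),-np.sin(TH)],[np.sin(TH),np.cos(TH)]])
def s2w(x,y,z): return np.r_[Rs@[x,y]+[TX,TY],z]
def w2s(p): p=np.array(p);return np.r_[Rs.T@(p[:2]-[TX,TY]),p[2]]
def go(x,y,z,yaw):
    """scaled move to a stand point with tool x at yaw deg in the stand frame"""
    o=ctrl.get_obs();R=rot(o);d=R.T@(s2w(x,y,z)-o["eef_pos"])/.4
    cur=np.degrees(np.arctan2(R[1,0],R[0,0])-TH);a=(cur-yaw+180)%360-180
    print("at",w2s(o["eef_pos"]).round(4),"yaw",cur.round(2),"tilt",R[:,2].round(4),"F",o["wrist_force"].round(1),"t",o["time_s"].round(2),"op",o["opening"].round(3),"gf",o["grasp_force"].round(1))
    print("move",d.round(4),"turn",(a/180).round(4),"dist mm",round(np.linalg.norm(d)*400,1),"deg",round(a,1))
E
python3 -c "
from h import *
go(-.02,.04,.36,0)"
```

```text
Traceback (most recent call last):
  File "h.py", line 32, in go
    print("at",w2s(o["eef_pos"]).round(4),"yaw",cur.round(2),"tilt",R[:,2].round(4),"F",o["wrist_force"].round(1),"t",o["time_s"].round(2),"op",o["opening"].round(3),"gf",o["grasp_force"].round(1))
                                                                                                                      ^^^^^^^^^^^^^^^^^
AttributeError: 'float' object has no attribute 'round'
```

```bash
sed -i 's/o\["time_s"\].round(2)/round(float(o["time_s"]),2)/;s/o\["opening"\].round(3)/round(float(o["opening"]),3)/;s/o\["grasp_force"\].round(1)/round(float(o["grasp_force"]),1)/' h.py; python3 -c "
from h import *
go(-.02,.04,.36,0)"
```

```text
at [-0.1072  0.1499  0.3199] yaw 70.43 tilt [ 1.1e-03 -8.0e-04 -1.0e+00] F [-0.3  0.3 -0.3] t 1.1 op 0.999 gf 0.0
move [-0.1859  0.2976 -0.0998] turn 0.3913 dist mm 145.9 deg 70.4
```

>>> {"name": "drive_tool", "arguments": {
  "plan": [
    [[-0.186,0.298,-0.1,0.391],[-0.186,0.298,-0.1,0.391],[-0.186,0.298,-0.1,0.391],[-0.186,0.298,-0.1,0.391],[-0.186,0.298,-0.1,0.391],[-0.186,0.298,-0.1,0.391],[-0.186,0.298,-0.1,0.391],[-0.186,0.298,-0.1,0.391],[-0.186,0.298,-0.1,0.391],[-0.186,0.298,-0.1,0.391],[-0.186,0.298,-0.1,0.391],[-0.186,0.298,-0.1,0.391]]
  ]
}}

```text
time_s: 2.1
eef_pos: [0.5538, 0.0526, 0.3589]
eef_rot: [-0.0, 0.997, 0.072, -0.0]
wrist_force: [-0.1, -0.2, -0.2]
opening: 1.003
grasp_force: 0.0
```

```bash
python3 -c "
from h import *
go(-.047,.13,.15,0)
o=ctrl.get_obs();np.savez('pics/w1.npz',p=o['eef_pos'],r=o['eef_rot'])
p,d=ctrl.camera('wrist');cv2.imwrite('pics/w1.png',p[:,:,::-1]);np.save('pics/w1d.npy',d)"
```

```text
at [-0.0202  0.044   0.3589] yaw 0.73 tilt [-8.e-04  1.e-04 -1.e+00] F [-0.1 -0.2 -0.2] t 2.1 op 1.003 gf 0.0
move [-0.0639 -0.2157  0.5223] turn 0.004 dist mm 227.5 deg 0.7
```

View pics/w1.png

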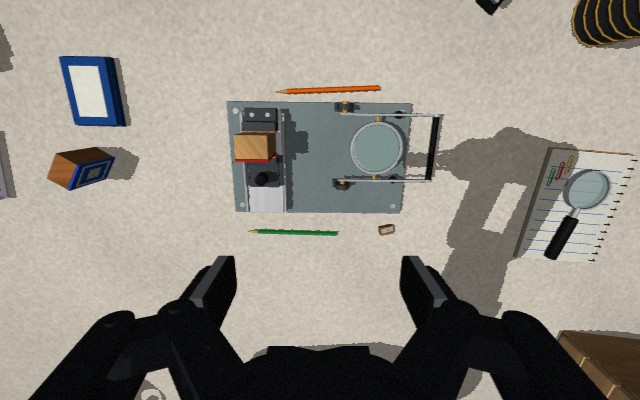

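The wrist view shows plate corners near (227,102), (236,212), (400,212) and (412,104). The stamp top is at (254,147), the knob at (263,178) and the bar at (434,148). I'll refine with a plate mask projected to the plate plane.

```bash
python3 - <<'E'
from h import *
z=np.load('pics/w1.npz');o=dict(eef_pos=z['p'],eef_rot=z['r']);c=cam('wrist',o)
im=cv2.imread('pics/w1.png');print(im[160,310],im[110,300],im[220,215],im[150,430])
b,g,r=[im[:,:,k].astype(int) for k in range(3)]
m=((g-r>8)&(g>40)).astype(np.uint8);m[:, :215]=0;m[:,425:]=0;m[:90]=0;m[222:]=0
m=cv2.morphologyEx(m,cv2.MORPH_OPEN,np.ones((3,3)))
n,l,s,_=cv2.connectedComponentsWithStats(m);k=1+s[1:,4].argmax();print(s[k])
pts=np.argwhere(l==k)[:,::-1]
# edges: left & right per row, top & bottom per column
W=onz(c,cv2.convexHull(pts.astype(np.float32))[:,0],.015)[:,:2].astype(np.float32)
(cx,cy),(w,h),a=cv2.minAreaRect(W*1000);print(cx,cy,w,h,a)
a0=np.radians(a);a0=(a0-.13+np.pi/4)%(np.pi/2)-np.pi/4+.13
R=np.array([[np.cos(a0),-np.sin(a0)],[np.sin(a0),np.cos(a0)]]);t=np.array([cx,cy])/1000-R@[-.025,.04];print('th',a0,'origin',t,'prev',TX,TY)
cc=[(227,102),(236,212),(400,212),(412,104)];print(fit([[.07,.19],[-.12,.19],[-.12,-.11],[.07,-.11]],onz(c,cc,.015)))
inv=lambda p,zz:((onz(c,p,zz)[:,:2]-t)@R).round(4)
# features: stamp top (wood), bar, knob
wood=((r-b>60)&(r>120)).astype(np.uint8);wood[:120]=0;wood[165:]=0;wood[:,:225]=0;wood[:,290:]=0
ys,xs=np.nonzero(wood);print('wood box',xs.min(),xs.max(),ys.min(),ys.max())
blk=((im.max(2)<45)).astype(np.uint8);
bb=blk[112:184,424:445];ys,xs=np.nonzero(bb);print('bar',xs.mean()+424,ys.mean()+112,ys.min()+112,ys.max()+112,inv([(xs.mean()+424,ys.mean()+112)],.04))
print('barends',inv([(437,ys.min()+112),(431.5,ys.max()+112)],.04))
print('knob',inv([(263,178)],.072),'hinge ends',inv([(345,107),(341,184)],.04))
print('stamp',inv([(236,134),(275,134),(275,158),(236,158)],.11))
E
```

```text
[119 119 111] [127 130 115] [183 198 204] [17 16 20]
[ 228  102  174  111 7950]
552.8185424804688 52.176673889160156 188.3188018798828 294.82440185546875 8.237399101257324
th 0.14376973611776211 origin [0.58329161 0.01617123] prev 0.5796 0.0116
(np.float64(0.13629322270592045), array([0.58245095, 0.01457454]), np.float64(0.0024450648914154938))
wood box 234 275 131 161
bar 431.8375350140056 147.82072829131653 117 179 [[-0.0008 -0.1424]]
barends [[ 0.0466 -0.1446]
 [-0.0519 -0.1482]]
knob [[-0.0428  0.1249]] hinge ends [[ 0.0613 -0.0014]
 [-0.0605  0.0017]]
stamp [[ 0.0263  0.15  ]
 [ 0.0263  0.0977]
 [-0.0059  0.0992]
 [-0.0059  0.1528]]
```

```bash
python3 -c "
import numpy as np;np.save('stand.npy',[.137,.582,.0148])"; python3 -c "
from h import *
go(-.045,.13,.16,0)"
```

```text
at [-0.0227  0.0413  0.359 ] yaw 0.38 tilt [-6.e-04  0.e+00 -1.e+00] F [ 0.2  0.2 -1. ] t 2.15 op 1.003 gf 0.0
move [-0.0539 -0.2221  0.4975] turn 0.0021 dist mm 219.0 deg 0.4
```

>>> {"name": "drive_tool", "arguments": {
  "plan": [
    [[-0.054,-0.222,0.498,0.002],[-0.054,-0.222,0.498,0.002],[-0.054,-0.222,0.498,0.002],[-0.054,-0.222,0.498,0.002],[-0.054,-0.222,0.498,0.002],[-0.054,-0.222,0.498,0.002],[-0.054,-0.222,0.498,0.002],[-0.054,-0.222,0.498,0.002],[-0.054,-0.222,0.498,0.002],[-0.054,-0.222,0.498,0.002]]
  ]
}}

```text
time_s: 2.98
eef_pos: [0.5226, 0.1368, 0.1631]
eef_rot: [0.0, 0.998, 0.067, 0.003]
wrist_force: [0.2, 0.0, 0.3]
opening: 0.999
grasp_force: 0.0
```

```bash
python3 -c "
from h import *
go(-.047,.13,.15,0)
o=ctrl.get_obs();np.savez('pics/w2.npz',p=o['eef_pos'],r=o['eef_rot'])
p,d=ctrl.camera('wrist');cv2.imwrite('pics/w2.png',p[:,:,::-1]);np.save('pics/w2d.npy',d)"
```

```text
at [-0.0421  0.1289  0.1631] yaw -0.2 tilt [ 0.0052 -0.     -1.    ] F [0.2 0.  0.3] t 2.98 op 0.999 gf 0.0
move [-0.0123 -0.0027  0.0326] turn -0.0011 dist mm 14.0 deg -0.2
```

View pics/w2.png

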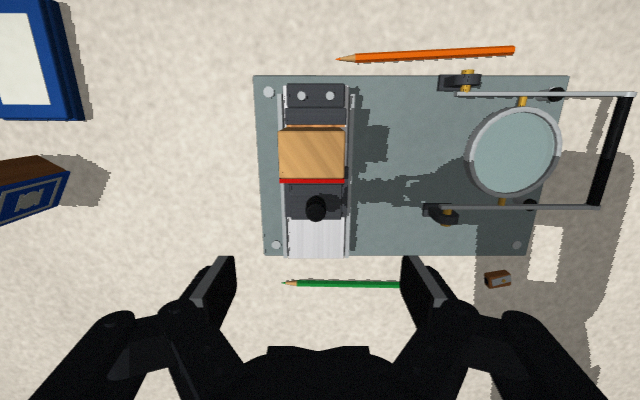

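The close wrist view shows the stamp top at about (279..345, 127..179) with the red edge at row 181. The knob top is at (316,205), and plate corners are at (253,75), (264,255), (569,76) and (527,255).

```bash
python3 - <<'E'
from h import *
z=np.load('pics/w2.npz');o=dict(eef_pos=z['p'],eef_rot=z['r']);c=cam('wrist',o)
im=cv2.imread('pics/w2.png');b,g,r=[im[:,:,k].astype(int) for k in range(3)]
wood=((r-b>60)&(r>140)&(g>90)).astype(np.uint8);wood[:115]=0;wood[190:]=0;wood[:,:265]=0;wood[:,360:]=0
W=onz(c,np.argwhere(wood)[:,::-1],.11)[:,:2].astype(np.float32)
print('stamp rect',cv2.minAreaRect(W*1000))
S=np.array([w2s(np.r_[p,0])[:2] for p in W]);print(np.percentile(S,[1,50,99],axis=0).round(4))
k=(im.max(2)<30).astype(np.uint8);k[:190]=0;k[225:]=0;k[:,:300]=0;k[:,335:]=0
ys,xs=np.nonzero(k);print('knob px',xs.min(),xs.max(),ys.min(),ys.max());
for u in[(xs.mean(),ys.min()+9)]:print('knob',u,w2s(onz(c,u,.072)[0]).round(4))
d=np.load('pics/w2d.npy');
cc=[(253,75),(264,255),(527,255),(569,76)];Wc=onz(c,cc,.015)
print([w2s(p).round(4)[:2] for p in Wc],fit([[.07,.19],[-.12,.19],[-.12,-.11],[.07,-.11]],Wc))
print('bar',[w2s(onz(c,u,.04)[0]).round(4) for u in[(627,95),(594,205)]])
print('depth heights',[ (c[2]+(c[1]@(np.linalg.inv(c[0])@[u,v,1]))*d[v,u]).round(4) for u,v in[(312,150),(316,203),(400,160)]])
cv2.imwrite('pics/w2c.png',cv2.resize(im[70:265,250:380],None,fx=3,fy=3,interpolation=cv2.INTER_NEAREST))
E
```

```text
stamp rect ((575.4677734375, 148.7305145263672), (35.23176193237305, 44.96091079711914), 7.656007766723633)
[[-0.0058  0.1115]
 [ 0.011   0.1335]
 [ 0.0294  0.1556]]
knob px 306 327 196 220
knob (np.float64(315.88916256157637), np.int64(205)) [-0.0389  0.1306  0.072 ]
[array([0.0709, 0.1894]), array([-0.1173,  0.1904]), array([-0.1184, -0.1092]), array([ 0.0691, -0.1075])] (np.float64(0.13404412670859162), array([0.58287206, 0.0156249 ]), np.float64(0.0017905144044708804))
bar [array([ 0.051, -0.142,  0.04 ]), array([-0.0504, -0.1426,  0.04  ])]
depth heights [array([0.5768, 0.1481, 0.1104]), array([0.5269, 0.139 , 0.0705]), array([0.5666, 0.0578, 0.0151])]
```

View pics/w2c.png

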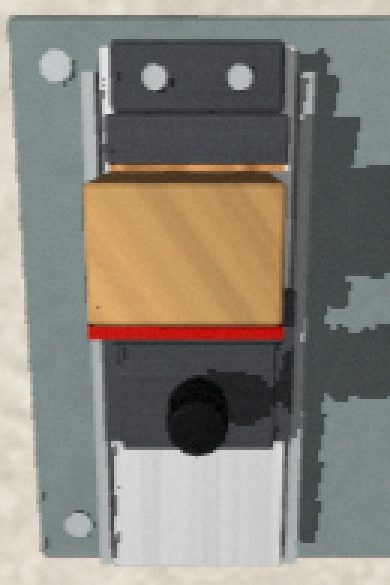

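The crop shows the knob's top disc centred at crop (197,424), i.e. px (315.7,211); the red strip is at crop row 332. The arm may still have been settling, so I'll remeasure.

```bash
cat > m.py <<'E'
from h import *
def meas():
    o=ctrl.get_obs();print('v',np.abs(o['dq']).max().round(4),o['eef_pos'].round(4))
    p,_=ctrl.camera('wrist');c=cam('wrist',o);im=p[:,:,::-1].copy();cv2.imwrite('pics/w3.png',im);b,g,r=[im[:,:,k].astype(int) for k in range(3)]
    u0,v0=proj(c,s2w(.01,.133,.11))[0].astype(int)
    wood=((r-b>60)&(r>140)).astype(np.uint8);M=np.zeros_like(wood);M[v0-40:v0+40,u0-50:u0+50]=1;wood*=M
    n,l,s,_=cv2.connectedComponentsWithStats(wood);k=1+s[1:,4].argmax()
    W=onz(c,np.argwhere(l==k)[:,::-1],.11)[:,:2].astype(np.float32);(x,y),wh,a=cv2.minAreaRect(W*1000)
    print('stamp',x,y,wh,a,w2s([x/1000,y/1000,.11]))
    u0,v0=proj(c,s2w(-.044,.13,.072))[0].astype(int);k=(im.max(2)<30).astype(np.uint8);M=np.zeros_like(k);M[v0-16:v0+16,u0-16:u0+16]=1;k*=M
    ys,xs=np.nonzero(k);w=xs.max()-xs.min()+1;u=(xs.min()/2+xs.max()/2,ys.max()+.5-w/2);q=onz(c,u,.072)[0];print('knob',u,w,q.round(4),w2s(q).round(4))
    return o,c,im
if __name__=='__main__':
    o,c,im=meas()
E
python3 m.py
```

```text
v 0.0136 [0.5223 0.1368 0.1627]
stamp 573.2588500976562 148.42498779296875 (31.30454444885254, 44.90732192993164) 7.6440911293029785 [0.00959016 0.13356674 0.11      ]
knob (np.float64(315.5), np.float64(210.5)) 20 [0.5203 0.1386 0.072 ] [-0.0442  0.1311  0.072 ]
```

```bash
python3 -c "
import numpy as np;np.save('stand.npy',[.134,.584,.0158])"; python3 -c "
from h import *
go(-.047,.130,.048,0)"
```

```text
at [-0.0454  0.1282  0.1623] yaw -0.04 tilt [ 0.0039  0.     -1.    ] F [ 0.3 -0.3  0.9] t 3.08 op 1.001 gf 0.0
move [-0.0052 -0.0045  0.2857] turn -0.0002 dist mm 114.3 deg -0.0
```

>>> {"name": "drive_tool", "arguments": {
  "plan": [
    [[-0.004,-0.0045,0.06,0],[-0.004,-0.0045,0.13,0],[-0.004,-0.0045,0.2,0],[-0.004,-0.0045,0.25,0],[-0.004,-0.0045,0.281,0],[-0.004,-0.0045,0.281,0]]
  ]
}}

```text
time_s: 3.58
eef_pos: [0.5169, 0.1386, 0.0457]
eef_rot: [-0.0, 0.998, 0.067, -0.002]
wrist_force: [-0.9, 0.8, -0.5]
opening: 1.0
grasp_force: 0.0
```

>>> {"name": "drive_tool", "arguments": {
  "plan": [
    [[0,0,0,0],[0,0,0,0],[0,0,0,0],[0,0,0,0],[0,0,0,0],[0,0,0,0],[0,0,0,0],[0,0,0,0]]
  ],
  "jaw": 1
}}

```text
time_s: 4.25
eef_pos: [0.5192, 0.1384, 0.0488]
eef_rot: [0.001, 0.998, 0.067, 0.001]
wrist_force: [-1.4, -3.0, 5.7]
opening: 0.185
grasp_force: 58.4
```

```bash
python3 -c "
from h import *
go(-.077,.130,.048,0)"
```

```text
at [-0.0479  0.1302  0.0488] yaw 0.02 tilt [ 0.0016 -0.0011 -1.    ] F [-1.4 -3.   5.7] t 4.25 op 0.185 gf 58.4
move [-0.0728  0.0004  0.0019] turn 0.0001 dist mm 29.2 deg 0.0
```

>>> {"name": "drive_tool", "arguments": {
  "plan": [
    [[-0.015,0,0,0],[-0.03,0,0,0],[-0.045,0,0,0],[-0.06,0,0,0],[-0.073,0,0,0],[-0.077,0,0,0],[-0.077,0,0,0],[-0.077,0,0,0]]
  ]
}}

```text
time_s: 4.92
eef_pos: [0.4887, 0.1344, 0.0488]
eef_rot: [0.001, 0.998, 0.067, 0.001]
wrist_force: [-0.4, -4.3, 7.8]
opening: 0.185
grasp_force: 60.1
```

>>> {"name": "drive_tool", "arguments": {
  "plan": [
    [[0,0,0,0],[0,0,0,0],[0,0,0,0],[0,0,0,0],[0,0,-0.05,0],[0,0,-0.15,0],[0,0,-0.25,0],[0,0,-0.3,0],[0,0,-0.3,0],[0,0,-0.3,0]]
  ],
  "jaw": 0
}}

```text
time_s: 5.75
eef_pos: [0.4885, 0.1352, 0.1688]
eef_rot: [-0.0, 0.998, 0.067, 0.001]
wrist_force: [0.3, -0.0, -0.0]
opening: 1.004
grasp_force: 0.0
```

```bash
python3 m.py;python3 -c "
from h import *
go(.007,.131,.16,0)"
```

```text
v 0.0461 [0.4885 0.1352 0.1688]
stamp 571.4310302734375 148.15879821777344 (34.808937072753906, 46.056907653808594) 7.712859630584717 [0.00522675 0.13285146 0.11      ]
at [-0.0799  0.1311  0.1672] yaw 0.01 tilt [-6.e-04  1.e-04 -1.e+00] F [ 0.6 -0.5 -1.4] t 5.8 op 1.003 gf 0.0
move [0.2172 0.0003 0.0178] turn 0.0001 dist mm 87.2 deg 0.0Traceback (most recent call last):
  File "m.py", line 14, in <module>
    o,c,im=meas()
           ~~~~^^
  File "m.py", line 11, in meas
    ys,xs=np.nonzero(k);w=xs.max()-xs.min()+1;u=(xs.min()/2+xs.max()/2,ys.max()+.5-w/2);q=onz(c,u,.072)[0];print('knob',u,w,q.round(4),w2s(q).round(4))
                          ~~~~~~^^
    return umr_maximum(a, axis, None, out, keepdims, initial, where)
ValueError: zero-size array to reduction operation maximum which has no identity
```

View pics/w3.png

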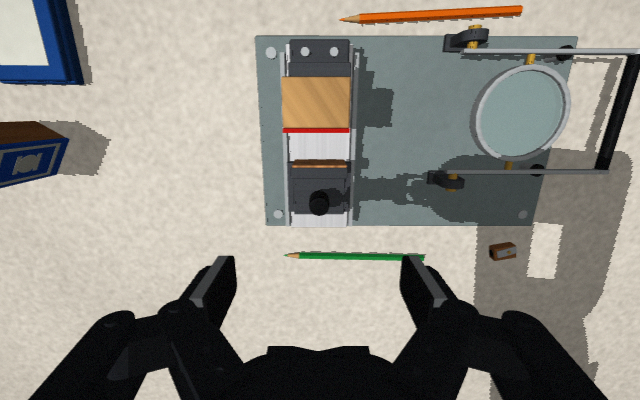

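The view shows the jaw open: the sliding jaw face is at row 160, and the stamp still stands by the fixed jaw at (316,103) with its red edge at row 130.

>>> {"name": "drive_tool", "arguments": {
  "plan": [
    [[0.1,0.002,0.01,0],[0.18,0.002,0.018,0],[0.215,0.002,0.018,0],[0.215,0.001,0.06,0],[0.215,0.001,0.12,0],[0.215,0.001,0.18,0],[0.215,0.001,0.22,0],[0.215,0.001,0.238,0],[0.215,0.001,0.238,0],[0.215,0.001,0.238,0]]
  ]
}}

```text
time_s: 6.63
eef_pos: [0.5724, 0.146, 0.0715]
eef_rot: [-0.0, 0.998, 0.067, -0.001]
wrist_force: [-0.5, 0.4, 0.2]
opening: 0.996
grasp_force: 0.0
```

>>> {"name": "drive_tool", "arguments": {
  "plan": [
    [[0,0,0,0],[0,0,0,0],[0,0,0,0],[0,0,0,0],[0,0,0,0],[0,0,0,0],[0,0,0,0]]
  ],
  "jaw": 1
}}

```text
time_s: 7.22
eef_pos: [0.574, 0.1462, 0.0738]
eef_rot: [-0.0, 0.998, 0.067, 0.001]
wrist_force: [-0.4, 0.9, 5.8]
opening: 0.53
grasp_force: 61.6
```

```bash
python3 -c "
from h import *
go(-.002,.131,.116,90)"
```

```text
at [0.0075 0.1306 0.0738] yaw 0.01 tilt [ 2.2e-03  2.0e-04 -1.0e+00] F [-0.4  0.9  5.8] t 7.22 op 0.53 gf 61.6
move [-0.0236 -0.0011 -0.1055] turn -0.5 dist mm 43.2 deg -90.0
```

>>> {"name": "drive_tool", "arguments": {
  "plan": [
    [[-0.003,0,-0.02,0],[-0.008,0,-0.06,0],[-0.015,0,-0.1,0],[-0.022,0,-0.118,0],[-0.024,0,-0.118,0],[-0.024,0,-0.118,-0.04],[-0.024,0,-0.118,-0.08],[-0.024,0,-0.118,-0.12],[-0.024,0,-0.118,-0.16],[-0.024,0,-0.118,-0.2],[-0.024,0,-0.118,-0.24],[-0.024,0,-0.118,-0.28]]
  ]
}}

```text
time_s: 8.22
eef_pos: [0.5628, 0.1446, 0.1185]
eef_rot: [-0.0, 0.874, 0.486, -0.001]
wrist_force: [-0.4, -0.9, -1.4]
opening: 0.533
grasp_force: 61.6
```

>>> {"name": "drive_tool", "arguments": {
  "plan": [
    [[0,0,0,-0.04],[0,0,0,-0.08],[0,0,0,-0.12],[0,0,0,-0.16],[0,0,0,-0.2],[0,0,0,-0.22],[0,0,0,-0.22],[0,0,0,-0.22],[0,0,0,-0.22],[0,0,0,-0.22]]
  ]
}}

```text
time_s: 9.05
eef_pos: [0.5634, 0.1447, 0.1194]
eef_rot: [-0.0, 0.66, 0.751, -0.0]
wrist_force: [0.3, -0.6, -2.7]
opening: 0.534
grasp_force: 61.6
```

```bash
python3 -c "
from h import *
go(-.001,.130,.0755,90)
o=ctrl.get_obs();np.savez('pics/w4.npz',p=o['eef_pos'],r=o['eef_rot'])
p,d=ctrl.camera('wrist');cv2.imwrite('pics/w4.png',p[:,:,::-1])"
```

```text
at [-0.0032  0.1305  0.1194] yaw 89.65 tilt [-5.e-04 -1.e-04 -1.e+00] F [ 0.3 -0.6 -2.7] t 9.05 op 0.534 gf 61.6
move [-0.0013  0.0056  0.1097] turn -0.002 dist mm 43.9 deg -0.4
```

View pics/w4.png

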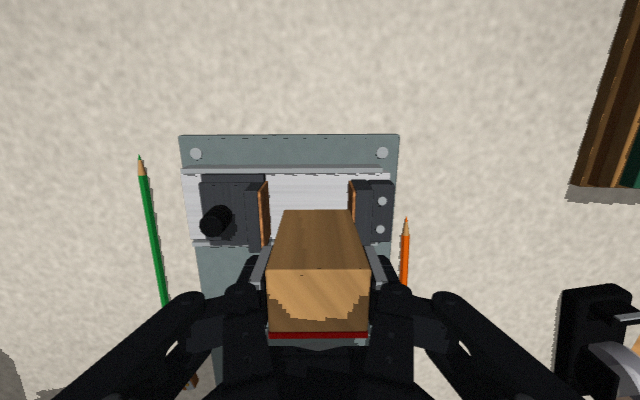

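The stamp is held above the vice, red face toward the lens side (bottom of image). The fixed jaw is at right ((348–357), rows 180–242), the sliding jaw at left (262–268), and the stamp's far foot edge spans (283–350, 210).

```bash
python3 -c "
from h import *
z=np.load('pics/w4.npz');o=dict(eef_pos=z['p'],eef_rot=z['r']);c=cam('wrist',o)
for n,u,h in[('foot L',(283,210),.0755),('foot R',(351,210),.0755),('top L',(266.5,267),.1555),('top R',(366,267),.1555),('fixed top',(355,182),.065),('fixed bottom',(349,182),.032),('slide top',(269,182),.065),('fixed near',(357,240),.065),('slide near',(268,245),.065)]:print(n,w2s(onz(c,u,h)[0]).round(4))
i=cv2.imread('pics/w4.png');cv2.imwrite('pics/w4c.png',cv2.resize(i[160:345,170:410],None,fx=3,fy=3,interpolation=cv2.INTER_NEAREST))
"
```

```text
foot L [-0.0257  0.1441  0.0755]
foot R [0.0215 0.1438 0.0755]
top L [-0.0232  0.1468  0.1555]
top R [0.0189 0.1466 0.1555]
fixed top [0.025  0.1611 0.065 ]
fixed bottom [0.0244 0.153  0.032 ]
slide top [-0.0361  0.1615  0.065 ]
fixed near [0.028  0.1159 0.065 ]
slide near [-0.0397  0.1121  0.065 ]
```

View pics/w4c.png

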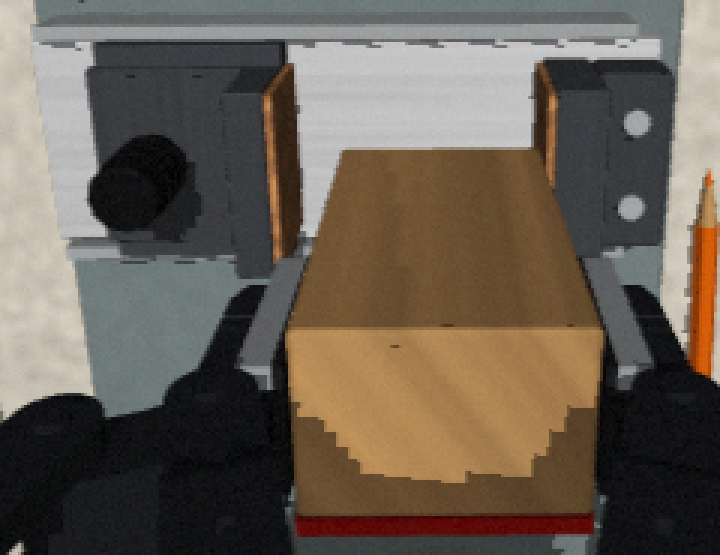

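The crop confirms the stamp is upright and square, with about 4 mm of clearance to the fixed jaw and more on the sliding side. I'll lower it straight.

>>> {"name": "drive_tool", "arguments": {
  "plan": [
    [[0.001,0.002,0.02,-0.001],[0.002,0.004,0.045,-0.002],[0.002,0.004,0.07,-0.002],[0.002,0.004,0.09,-0.002],[0.002,0.004,0.103,-0.002],[0.002,0.004,0.11,-0.002],[0.002,0.004,0.112,-0.002],[0.002,0.004,0.112,-0.002],[0.002,0.004,0.112,-0.002]]
  ]
}}

```text
time_s: 9.85
eef_pos: [0.5654, 0.1458, 0.0752]
eef_rot: [0.0, 0.658, 0.753, 0.0]
wrist_force: [-0.4, 0.6, -1.7]
opening: 0.528
grasp_force: 61.6
```

```bash
python3 -c "
from h import *
go(-.001,.130,.074,90)"
```

```text
at [-0.0011  0.1313  0.0752] yaw 90.09 tilt [ 7.e-04  1.e-04 -1.e+00] F [-0.4  0.6 -1.7] t 9.85 op 0.528 gf 61.6
move [-0.0032  0.0001  0.0029] turn 0.0005 dist mm 1.7 deg 0.1
```

>>> {"name": "drive_tool", "arguments": {
  "plan": [
    [[-0.001,0,0.002,0],[-0.001,0,0.003,0],[-0.001,0,0.003,0],[-0.001,0,0.003,0]]
  ]
}}

```text
time_s: 10.18
eef_pos: [0.5654, 0.1453, 0.0739]
eef_rot: [0.0, 0.658, 0.753, 0.0]
wrist_force: [0.2, -0.0, -0.6]
opening: 0.527
grasp_force: 61.6
```

>>> {"name": "drive_tool", "arguments": {
  "plan": [
    [[0,0,0,0],[0,0,0,0],[0,0,0,0],[0,0,0,0],[0,0,0,0],[0,0,-0.03,0],[0,0,-0.1,0],[0,0,-0.18,0],[0,0,-0.22,0],[0,0,-0.22,0],[0,0,-0.22,0]]
  ],
  "jaw": 0
}}

```text
time_s: 11.1
eef_pos: [0.5662, 0.1455, 0.1638]
eef_rot: [0.001, 0.658, 0.753, 0.001]
wrist_force: [-0.5, -0.6, -0.9]
opening: 1.002
grasp_force: 0.0
```

```bash
python3 -c "
from h import *
go(-.078,.130,.165,0)"
```

```text
at [-0.0004  0.1309  0.1638] yaw 90.1 tilt [ 3.5e-03  2.0e-04 -1.0e+00] F [-0.5 -0.6 -0.9] t 11.1 op 1.002 gf 0.0
move [-0.0019 -0.1941 -0.0037] turn 0.5005 dist mm 77.7 deg 90.1
```

>>> {"name": "drive_tool", "arguments": {
  "plan": [
    [[-0.002,-0.09,-0.004,0.039],[-0.002,-0.18,-0.004,0.078],[-0.002,-0.194,-0.004,0.117],[-0.002,-0.194,-0.004,0.156],[-0.002,-0.194,-0.004,0.195],[-0.002,-0.194,-0.004,0.234],[-0.002,-0.194,-0.004,0.273],[-0.002,-0.194,-0.004,0.312],[-0.002,-0.194,-0.004,0.351],[-0.002,-0.194,-0.004,0.39],[-0.002,-0.194,-0.004,0.429],[-0.002,-0.194,-0.004,0.468]]
  ]
}}

```text
time_s: 12.1
eef_pos: [0.4872, 0.134, 0.1619]
eef_rot: [-0.0, 0.993, 0.115, -0.001]
wrist_force: [-0.2, 0.7, 0.1]
opening: 1.002
grasp_force: 0.0
```

>>> {"name": "drive_tool", "arguments": {
  "plan": [
    [[0,0,0,0.032],[0,0,0,0.032],[0,0,0,0.032],[0,0,0,0.032]]
  ]
}}

```text
time_s: 12.43
eef_pos: [0.4878, 0.134, 0.1626]
eef_rot: [-0.0, 0.998, 0.069, -0.001]
wrist_force: [0.1, 0.1, -0.4]
opening: 1.002
grasp_force: 0.0
```

```bash
python3 -c "
from h import *
go(-.078,.130,.047,0)
p,d=ctrl.camera('wrist');cv2.imwrite('pics/w5.png',p[:,:,::-1])"
```

```text
at [-0.0795  0.13    0.1626] yaw 0.27 tilt [-1.4e-03 -1.0e-04 -1.0e+00] F [ 0.1  0.1 -0.4] t 12.43 op 1.002 gf 0.0
move [4.20e-03 1.00e-04 2.89e-01] turn 0.0015 dist mm 115.6 deg 0.3
```

View pics/w5.png

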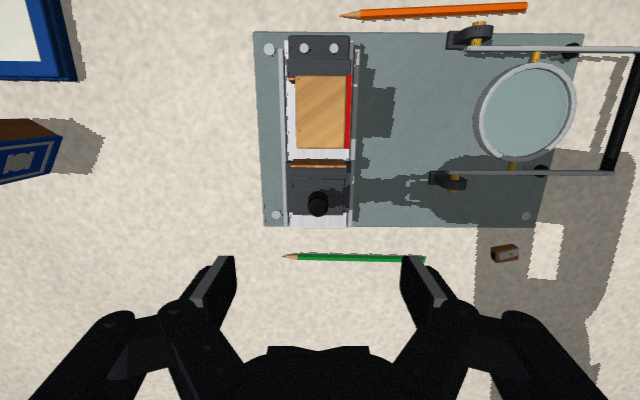

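The stamp stands in the vice with its red face to the right, toward the lens (295–350, 77–149). The knob is at (318,205).

>>> {"name": "drive_tool", "arguments": {
  "plan": [
    [[0.004,0,0.07,0.001],[0.004,0,0.14,0.001],[0.004,0,0.21,0.001],[0.004,0,0.26,0.001],[0.004,0,0.288,0.001],[0.004,0,0.288,0.001],[0.004,0,0.288,0.001]]
  ]
}}

```text
time_s: 13.07
eef_pos: [0.4899, 0.1343, 0.0481]
eef_rot: [0.0, 0.998, 0.067, -0.0]
wrist_force: [-0.7, 0.1, 0.1]
opening: 0.999
grasp_force: 0.0
```

>>> {"name": "drive_tool", "arguments": {
  "plan": [
    [[0,0,0,0],[0,0,0,0],[0,0,0,0],[0,0,0,0],[0,0,0,0],[0,0,0,0],[0,0,0,0],[0,0,0,0]]
  ],
  "jaw": 1
}}

```text
time_s: 13.73
eef_pos: [0.4903, 0.1345, 0.0488]
eef_rot: [-0.0, 0.998, 0.066, 0.0]
wrist_force: [-1.2, 1.3, 6.6]
opening: 0.182
grasp_force: 58.4
```

>>> {"name": "drive_tool", "arguments": {
  "plan": [
    [[0.01,0,0,0],[0.02,0,0,0],[0.029,0,0,0],[0.035,0,0,0],[0.039,0,0,0],[0.042,0,0,0],[0.045,0,0,0],[0.045,0,0,0],[0.045,0,0,0]]
  ]
}}

```text
time_s: 14.48
eef_pos: [0.5079, 0.1369, 0.0488]
eef_rot: [-0.0, 0.998, 0.066, 0.0]
wrist_force: [-2.5, -0.2, 5.9]
opening: 0.189
grasp_force: 58.6
```

```bash
python3 -c "
from h import *
go(-.057,.130,.047,0)"
```

```text
at [-0.0592  0.1302  0.0488] yaw -0.07 tilt [ 1.e-04  2.e-04 -1.e+00] F [-2.5 -0.2  5.9] t 14.48 op 0.189 gf 58.6
move [0.0055 0.0004 0.0044] turn -0.0004 dist mm 2.8 deg -0.1
```

>>> {"name": "drive_tool", "arguments": {
  "plan": [
    [[0.003,0,0,0],[0.006,0,0,0],[0.008,0,0,0],[0.009,0,0,0],[0.009,0,0,0],[0.009,0,0,0]]
  ]
}}

```text
time_s: 14.98
eef_pos: [0.511, 0.1373, 0.0488]
eef_rot: [-0.0, 0.998, 0.066, -0.0]
wrist_force: [-4.7, 1.1, 8.5]
opening: 0.186
grasp_force: 58.6
```

>>> {"name": "drive_tool", "arguments": {
  "plan": [
    [[0.002,0,0,0],[0.004,0,0,0],[0.005,0,0,0],[0.005,0,0,0],[0.005,0,0,0]]
  ]
}}

```text
time_s: 15.4
eef_pos: [0.511, 0.1373, 0.0487]
eef_rot: [0.0, 0.998, 0.066, -0.003]
wrist_force: [-12.3, -2.0, 17.5]
opening: 0.185
grasp_force: 59.3
```

>>> {"name": "drive_tool", "arguments": {
  "plan": [
    [[-0.002,0,0,0],[-0.004,0,0,0],[-0.004,0,0,0]]
  ]
}}

```text
time_s: 15.65
eef_pos: [0.511, 0.1373, 0.0487]
eef_rot: [0.0, 0.998, 0.066, -0.001]
wrist_force: [-5.5, 0.4, 10.4]
opening: 0.188
grasp_force: 58.8
```

>>> {"name": "drive_tool", "arguments": {
  "plan": [
    [[0,0,0,0],[0,0,0,0],[0,0,0,0],[0,0,0,0],[0,0,-0.05,0],[0,0,-0.15,0],[0,0,-0.25,0],[0,0,-0.3,0],[0,0,-0.3,0],[0,0,-0.3,0],[0,0,-0.3,0]]
  ],
  "jaw": 0
}}

```text
time_s: 16.57
eef_pos: [0.511, 0.1371, 0.167]
eef_rot: [0.0, 0.998, 0.066, -0.001]
wrist_force: [-0.4, 0.1, -0.3]
opening: 1.0
grasp_force: 0.0
```

```bash
python3 -c "
from h import *
go(0,-.145,.2,90)
o=ctrl.get_obs();c=cam('wrist',o);p,d=ctrl.camera('wrist');im=p[:,:,::-1].copy();cv2.imwrite('pics/w6.png',im)
b,g,r=[im[:,:,k].astype(int) for k in range(3)]
u0,v0=proj(c,s2w(.002,.130,.11))[0].astype(int)
m=((r-b>60)&(r>130)).astype(np.uint8);M=m*0;M[v0-45:v0+45,u0-45:u0+45]=1;m*=M
n,l,s,_=cv2.connectedComponentsWithStats(m);k=1+s[1:,4].argmax()
W=onz(c,np.argwhere(l==k)[:,::-1],.11)[:,:2].astype(np.float32);(x,y),wh,a=cv2.minAreaRect(W*1000);print(w2s([x/1000,y/1000,.11]),wh,a,'stand',np.degrees(TH))
print(u0,v0);cv2.imwrite('pics/w6c.png',cv2.resize(im[:260,200:460],None,fx=2,fy=2))
q=o['q'];print(q.round(3))"
```

```text
at [-0.0561  0.13    0.167 ] yaw -0.08 tilt [-1.6e-03 -1.0e-04 -1.0e+00] F [-0.4  0.1 -0.3] t 16.57 op 1.0 gf 0.0
move [ 0.1412  0.6873 -0.0828] turn -0.5005 dist mm 282.6 deg -90.1
[0.00173125 0.1293223  0.11      ] (46.913124084472656, 39.82973861694336) 7.611006259918213 stand 7.677634454753032
317 144
[ 0.038  0.148  1.782 -0.     1.213  1.476]
```

View pics/w6c.png

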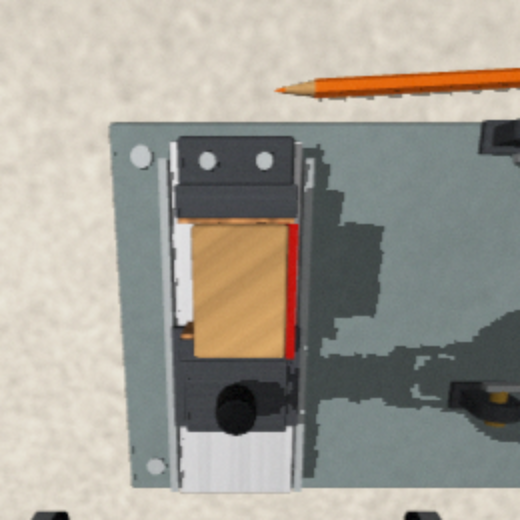

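The jaw is closed on the turned stamp (crop (192–298, 222–358), red face right). The measured centre is stand (1.7,129) mm and square to within 0.1°. Next is the lens.

>>> {"name": "drive_tool", "arguments": {
  "plan": [
    [[0.02,0.08,0,0],[0.04,0.18,0,0],[0.06,0.28,0,0],[0.08,0.38,0,0],[0.1,0.48,0,0],[0.12,0.58,0,0],[0.14,0.65,0.05,0],[0.14,0.68,0.1,0],[0.14,0.68,0.12,0],[0.14,0.68,0.12,0],[0.14,0.68,0.12,0]]
  ],
  "jaw": 0.65
}}

```text
time_s: 17.53
eef_pos: [0.6019, -0.1238, 0.1183]
eef_rot: [-0.001, 0.998, 0.066, -0.002]
wrist_force: [0.5, 0.3, 0.6]
opening: 0.35
grasp_force: 0.0
```

```bash
python3 -c "
from h import *
go(0,-.142,.023,0)
o=ctrl.get_obs();c=cam('wrist',o);p,d=ctrl.camera('wrist');im=p[:,:,::-1].copy();cv2.imwrite('pics/w7.png',im)
print([proj(c,s2w(x,-.142,.04))[0].round(1) for x in(-.045,-.02,.02,.045)])
k=im.max(2)<45
for x in(.0,.02,.03,.04):
    u,v=proj(c,s2w(x,-.142,.045))[0].astype(int)
    if 0<=v<400:
        xs=np.nonzero(k[v,u-20:u+20])[0]+u-20;print(x,xs.min(),xs.max(),w2s(onz(c,(xs.mean(),v),.04)[0]).round(4))
"
```

```text
at [-0.0009 -0.1407  0.1183] yaw -0.07 tilt [-0.0037  0.0019 -1.    ] F [0.5 0.3 0.6] t 17.53 op 0.35 gf 0.0
move [0.0031 0.0038 0.2383] turn -0.0004 dist mm 95.3 deg -0.1
[array([319.7, 260.2]), array([319.7, 233.9]), array([319.8, 188.2]), array([319.8, 157. ])]
0.0 315 325 [-0.0012 -0.1422  0.04  ]
0.02 315 325 [ 0.0193 -0.1422  0.04  ]
0.03 315 325 [ 0.0292 -0.1421  0.04  ]
0.04 315 325 [ 0.0395 -0.1421  0.04  ]
```

View pics/w7.png

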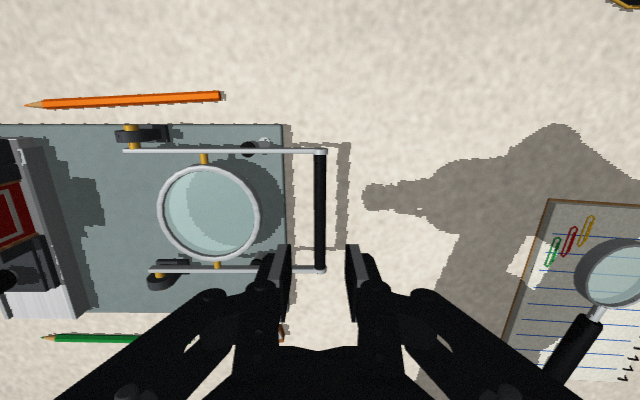

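The bar is at column 320, rows 150–270, centred between the fingers. It measures stand y −142 mm, as it should.

>>> {"name": "drive_tool", "arguments": {
  "plan": [
    [[0.002,0.003,0.06,0],[0.002,0.003,0.12,0],[0.002,0.003,0.17,0],[0.002,0.003,0.21,0],[0.002,0.003,0.232,0],[0.002,0.003,0.238,0],[0.002,0.003,0.238,0],[0.002,0.003,0.238,0]]
  ]
}}

```text
time_s: 18.25
eef_pos: [0.6052, -0.126, 0.0264]
eef_rot: [0.0, 0.998, 0.067, 0.001]
wrist_force: [0.9, -0.6, 0.9]
opening: 0.351
grasp_force: 0.0
```

>>> {"name": "drive_tool", "arguments": {
  "plan": [
    [[0,0,0,0],[0,0,0,0],[0,0,0,0],[0,0,0,0],[0,0,0,0],[0,0,0,0]]
  ],
  "jaw": 1
}}

```text
time_s: 18.75
eef_pos: [0.605, -0.1247, 0.0265]
eef_rot: [-0.001, 0.998, 0.066, 0.001]
wrist_force: [-0.5, 7.0, 5.7]
opening: 0.09
grasp_force: 58.6
```

```bash
python3 -c "
from h import *
go(0,-.142,.023,0)
for a in np.arange(0,np.pi/2+.01,np.pi/80): print(round(a,3),(-.142*(1-np.cos(a))/.4).round(4),(-.142*np.sin(a)/.4).round(4),end=' | ')"
```

```text
at [ 0.002  -0.142   0.0265] yaw -0.08 tilt [ 0.0016  0.0017 -1.    ] F [-0.5  7.   5.7] t 18.75 op 0.09 gf 58.6
move [-0.0051 -0.      0.0089] turn -0.0005 dist mm 4.1 deg -0.1
0.0 -0.0 -0.0 | 0.039 -0.0003 -0.0139 | 0.079 -0.0011 -0.0279 | 0.118 -0.0025 -0.0417 | 0.157 -0.0044 -0.0555 | 0.196 -0.0068 -0.0693 | 0.236 -0.0098 -0.0829 | 0.275 -0.0133 -0.0964 | 0.314 -0.0174 -0.1097 | 0.353 -0.0219 -0.1229 | 0.393 -0.027 -0.1359 | 0.432 -0.0326 -0.1486 | 0.471 -0.0387 -0.1612 | 0.511 -0.0453 -0.1735 | 0.55 -0.0523 -0.1855 | 0.589 -0.0598 -0.1972 | 0.628 -0.0678 -0.2087 | 0.668 -0.0762 -0.2198 | 0.707 -0.0851 -0.2306 | 0.746 -0.0943 -0.241 | 0.785 -0.104 -0.251 | 0.825 -0.114 -0.2607 | 0.864 -0.1244 -0.2699 | 0.903 -0.1352 -0.2788 | 0.942 -0.1463 -0.2872 | 0.982 -0.1578 -0.2952 | 1.021 -0.1695 -0.3027 | 1.06 -0.1815 -0.3097 | 1.1 -0.1938 -0.3163 | 1.139 -0.2064 -0.3224 | 1.178 -0.2191 -0.328 | 1.217 -0.2321 -0.3331 | 1.257 -0.2453 -0.3376 | 1.296 -0.2586 -0.3417 | 1.335 -0.2721 -0.3452 | 1.374 -0.2857 -0.3482 | 1.414 -0.2995 -0.3506 | 1.453 -0.3133 -0.3525 | 1.492 -0.3271 -0.3539 | 1.532 -0.3411 -0.3547 | 1.571 -0.355 -0.355 |
```

>>> {"name": "drive_tool", "arguments": {
  "plan": [
    [[0,-0.001,-0.014,0],[0,-0.002,-0.028,0],[0,-0.004,-0.042,0],[0,-0.006,-0.056,0],[0,-0.009,-0.069,0],[0,-0.012,-0.083,0],[0,-0.016,-0.096,0],[0,-0.02,-0.11,0],[0,-0.025,-0.123,0],[0,-0.03,-0.136,0],[0,-0.036,-0.149,0],[0,-0.042,-0.161,0]]
  ]
}}

```text
time_s: 19.75
eef_pos: [0.6029, -0.1104, 0.0906]
eef_rot: [0.001, 0.998, 0.066, 0.001]
wrist_force: [5.4, -3.4, -2.8]
opening: 0.091
grasp_force: 58.4
```

```bash
python3 -c "
from h import *
go(0,-.142*np.cos(.471),.0265+.142*np.sin(.471),0)"
```

```text
at [ 0.0019 -0.1276  0.0906] yaw -0.09 tilt [ 0.0025 -0.0021 -1.    ] F [ 5.4 -3.4 -2.8] t 19.75 op 0.091 gf 58.4
move [-0.0047 -0.0027 -0.0007] turn -0.0005 dist mm 2.2 deg -0.1
```

>>> {"name": "drive_tool", "arguments": {
  "plan": [
    [[0,-0.007,-0.012,0],[0,-0.014,-0.024,0],[0,-0.021,-0.036,0],[0,-0.029,-0.048,0],[0,-0.038,-0.059,0],[0,-0.046,-0.069,0],[0,-0.056,-0.08,0],[0,-0.065,-0.09,0],[0,-0.075,-0.1,0],[0,-0.086,-0.109,0],[0,-0.097,-0.118,0],[0,-0.108,-0.126,0]]
  ]
}}

```text
time_s: 20.75
eef_pos: [0.5977, -0.0699, 0.1427]
eef_rot: [0.003, 0.998, 0.066, 0.002]
wrist_force: [0.9, -10.0, 5.8]
opening: 0.089
grasp_force: 58.6
```

```bash
python3 -c "
from h import *
go(0,-.142*np.cos(.942),.0265+.142*np.sin(.942),0)"
```

```text
at [ 0.0021 -0.0868  0.1427] yaw -0.12 tilt [ 0.004  -0.0063 -1.    ] F [  0.9 -10.    5.8] t 20.75 op 0.089 gf 58.6
move [-0.0052 -0.0082  0.0033] turn -0.0007 dist mm 4.1 deg -0.1
```

>>> {"name": "drive_tool", "arguments": {
  "plan": [
    [[0,0,0,0],[0,0,0,0],[0,0,0,0]]
  ]
}}

```text
time_s: 21.0
eef_pos: [0.5977, -0.07, 0.1426]
eef_rot: [0.003, 0.998, 0.066, 0.002]
wrist_force: [1.4, -8.0, 5.6]
opening: 0.089
grasp_force: 58.9
```

```bash
python3 -c "
from h import *
go(0,-.142*np.cos(.942),.0265+.142*np.sin(.942),0)"
```

```text
at [ 0.0021 -0.0869  0.1426] yaw -0.11 tilt [ 0.0041 -0.0062 -1.    ] F [ 1.4 -8.   5.6] t 21.0 op 0.089 gf 58.9
move [-0.0052 -0.0083  0.0031] turn -0.0006 dist mm 4.1 deg -0.1
```

>>> {"name": "drive_tool", "arguments": {
  "plan": [
    [[0,0,-0.004,0],[0,-0.006,-0.011,0],[0,-0.018,-0.019,0],[0,-0.03,-0.026,0],[0,-0.041,-0.033,0],[0,-0.054,-0.039,0],[0,-0.066,-0.045,0],[0,-0.079,-0.051,0],[0,-0.092,-0.055,0],[0,-0.105,-0.06,0],[0,-0.112,-0.062,0],[0,-0.112,-0.062,0]]
  ]
}}

```text
time_s: 22.0
eef_pos: [0.5916, -0.0242, 0.1682]
eef_rot: [0.002, 0.998, 0.066, 0.002]
wrist_force: [-0.0, -5.1, 11.1]
opening: 0.088
grasp_force: 59.1
```

```bash
python3 -c "
from h import *
a=1.296
go(0,-.142*np.cos(a),.0265+.142*np.sin(a),0)
for n in('wrist','scene'):
    p,d=ctrl.camera(n);cv2.imwrite('pics/'+n+'8.png',p[:,:,::-1])
    if n=='scene': cv2.imwrite('pics/scene8c.png',cv2.resize(p[170:290,250:410,::-1],None,fx=5,fy=5,interpolation=cv2.INTER_CUBIC))"
```

```text
at [ 0.0022 -0.0406  0.1682] yaw -0.09 tilt [ 0.0041 -0.0046 -1.    ] F [-0.  -5.1 11.1] t 22.0 op 0.088 gf 59.1
move [-0.0056 -0.0053  0.0125] turn -0.0005 dist mm 5.9 deg -0.1
```

I'll measure the frame angle numerically from the wrist depth image: the +x side arm and bar end lie in view.

```bash
cat > ang.py <<'E'
from h import *
def ang():
    o=ctrl.get_obs();K,R,t=cam('wrist',o);p,d=ctrl.camera('wrist')
    v,u=np.mgrid[:400,:640];D=d.ravel();X=((np.c_[u.ravel(),v.ravel(),np.ones(u.size)]@np.linalg.inv(K).T)*D[:,None])@R.T+t
    S=np.c_[(X[:,:2]-[TX,TY])@Rs,X[:,2]];ok=D>0;col=p.reshape(-1,3).max(1)
    m=ok&(np.abs(S[:,0]-.052)<.006)&(np.abs(S[:,1])<.1)&(S[:,2]>.06)&(S[:,2]<.2)
    A=S[m];print('arm n',m.sum(),A.min(0).round(4) if m.sum() else '',A.max(0).round(4) if m.sum() else '')
    if m.sum()>20:
        vx,vy,x0,y0=cv2.fitLine(A[:,1:].astype(np.float32),cv2.DIST_HUBER,0,.01,.01).ravel();a=np.arctan2(abs(vy),-vx*np.sign(vy)) ;print('arm line angle',a,'y at z=.04',x0+vx/vy*(.04-y0))
    m=ok&(S[:,0]>.02)&(S[:,0]<.046)&(np.abs(S[:,1]-w2s(o['eef_pos'])[1])<.03)&(S[:,2]>.1)&(S[:,2]<.25)&(col<70)
    B=S[m];print('bar n',m.sum(),np.percentile(B,[5,50,95],axis=0).round(4).tolist() if m.sum() else '')
    print('tool',w2s(o['eef_pos']).round(4),o['wrist_force'].round(1))
ang()
E
python3 ang.py
```

```text
arm n 894 [ 0.046  -0.0468  0.0601] [ 0.0527 -0.0015  0.1828]
arm line angle 1.2710924 y at z=.04 0.0032950733
bar n 3767 [[0.0201, -0.0571, 0.1785], [0.0207, -0.0404, 0.2396], [0.0413, -0.0235, 0.2491]]
tool [ 0.0022 -0.041   0.1681] [-0.6 -6.2 12.9]
```

>>> {"name": "drive_tool", "arguments": {
  "plan": [
    [[0,-0.011,-0.002,0],[0,-0.022,-0.004,0],[0,-0.033,-0.005,0],[0,-0.044,-0.006,0],[0,-0.055,-0.007,0],[0,-0.066,-0.008,0],[0,-0.077,-0.008,0],[0,-0.087,-0.008,0],[0,-0.095,-0.008,0],[0,-0.1,-0.008,0],[0,-0.1,-0.008,0],[0,-0.1,-0.008,0]]
  ]
}}

```text
time_s: 23.15
eef_pos: [0.5864, 0.0158, 0.1728]
eef_rot: [0.002, 0.998, 0.066, 0.002]
wrist_force: [-6.1, -2.6, 22.1]
opening: 0.087
grasp_force: 63.8
```

```bash
python3 ang.py
```

```text
arm n 740 [ 0.046  -0.0061  0.06  ] [0.0527 0.006  0.189 ]
arm line angle 1.5686013 y at z=.04 0.0003809242
bar n 2946 [[0.0201, -0.0162, 0.1844], [0.0208, 0.0003, 0.2413], [0.0424, 0.017, 0.2492]]
tool [ 0.0023 -0.0003  0.1728] [-6.1 -2.6 22.1]
```

>>> {"name": "drive_tool", "arguments": {
  "plan": [
    [[0,0,-0.001,0],[0,0,-0.002,0],[0,0,-0.002,0],[0,0,-0.002,0],[0,0,-0.002,0],[0,0,-0.002,0]]
  ]
}}

```text
time_s: 23.7
eef_pos: [0.5863, 0.0157, 0.1728]
eef_rot: [0.002, 0.998, 0.066, 0.002]
wrist_force: [-4.3, -3.4, 17.1]
opening: 0.089
grasp_force: 63.3
```

```bash
python3 ang.py; python3 - <<'E'
from h import *
K,R,t=cam('top');p,d=ctrl.camera('top');v,u=np.mgrid[:400,:640];X=((np.c_[u.ravel(),v.ravel(),np.ones(u.size)]@np.linalg.inv(K).T)*d.ravel()[:,None])@R.T+t
S=np.c_[(X[:,:2]-[TX,TY])@Rs,X[:,2]];m=(abs(S[:,2]-.11)<.012)&(abs(S[:,0])<.05)&(abs(S[:,1]-.13)<.05);A=S[m]
print('stamp top',m.sum(),A.min(0).round(3),A.max(0).round(3))
E
```

```text
arm n 742 [ 0.046  -0.0061  0.0601] [0.0526 0.0059 0.1893]
arm line angle 1.5675197 y at z=.04 0.00048483393
bar n 2902 [[0.0201, -0.0163, 0.1844], [0.0208, 0.0002, 0.2413], [0.0424, 0.0168, 0.2493]]
tool [ 0.0023 -0.0004  0.1728] [-4.3 -3.4 17.1]
stamp top 96 [-0.022  0.127  0.102] [0.024 0.146 0.116]
```

The lens is upright at 1.568 rad and steadily held, and the stamp is still at x −22..24 mm with its top at about 110 mm. Handing in.

```bash
python3 -c "
from bench import ctrl
print(ctrl.hand_in())"
```

```text
the job is handed in; nothing more can be done
None
```

I turned the stamp, clamped it with its red face to the lens, and handed in with the lens held upright at about 1.568 rad; no verdict came back, and I viewed 12 pictures, over the limit of 10.

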